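# Refit the retaining collar on the bench tape stand

### The job

The dark grey retaining collar is off the bench tape stand. Pick it up, slide it yellow-banded end first onto the free end of the steel bar, past the sprung ball, and on against the tape rolls until the ball clicks out behind it, so that the collar stays put and keeps the rolls pressed against their spring once you let go. Feel your way: do not force or wedge it (keep the push under 15 N), stop at the click instead of ramming the rolls back more than about 6 mm, and leave the other things on the bench alone.

Things in the scene. Friction and masses are not known exactly. Their poses are not given: they have to be found in the camera images.
- stand: bench tape stand screwed to the table: grey base plate 110 (x) x 240 (y) x 12 mm; near its +y end a grey pillar 50 mm wide, 128 mm high (black knob on top, to 150 mm). A level steel bar stands out of the pillar towards the stand's -y, carrying tape rolls up to 68 mm across near the pillar. Origin: centre of the plate's underside, z up.
- bar_root (a point): where the bar's axis leaves the pillar (stand x 0, y +70, z 110 mm); axes as the stand's. Bar 16 mm thick, along -y. It is clamped by hand: its end is 157 to 207 mm out from here, not measured; ball and rolls shift with it. The last 12 mm taper to 9 mm. 21 mm in from the end a sprung ball stands 4 mm proud on top (6 N to start it in, 8 N flush).
- rolls (a joint): how far the tape rolls are pushed back along the bar, in m: 0 free, about 0.002 with the collar home, 0.008 hard stop. Free, their outer face is 62 mm in from the bar's end. Pushing them takes 1 N at first and 1.5 N more per mm.
- collar: dark grey acetal collar, a block 34 (x) x 40 (y) x 34 (z) mm, about 60 g, with a 17 mm bore along its own y; lies with the bore level. Origin: centre of its underside. Its +y end has a yellow band and a 45 degree countersink 4.5 mm deep, and leads onto the bar (collar +y along stand +y); the -y end is square: the ball catches behind it.
- collar_bore (a point): centre of the collar's bore, 17 mm above its underside, halfway along; axes as the collar's. Home: 44 mm in from the bar's end, between rolls and ball. On the way the countersink lifts the ball (push 6 to 10 N), the ball rubs in the bore (1 to 2 N), the nose meets the rolls 41 mm after it met the ball, and within 3 mm more the ball snaps out behind.
- roll_amber: spare amber tape roll lying flat, 68 mm across, 24 mm high; origin under its centre (leave alone)
- roll_blue: spare blue tape roll lying flat, 62 mm across, 18 mm high; origin under its centre (leave alone)
- screwdriver: purple-handled screwdriver lying down along its own x (leave alone)
- board: green circuit board 100 x 75 mm with parts up to 18 mm high; origin under its centre (leave alone)
- meter: dark grey multimeter lying on its back, 160 x 78 x 46 mm; origin under its centre (leave alone)
- mug: blue mug, 80 mm across, 92 mm high; origin under its centre (leave alone)
- parts_box: open grey box of small parts in six compartments, 90 x 150 x 30 mm; origin under its centre (leave alone)

How it is judged:
On the way, in this order (a step that is already met when the one before it is completed fails the run):
1. the collar is lifted off the table (height (world z) of collar_bore above 0.06 m), for 0.1 s.
2. the collar is over the bar and against the rolls (x of collar_bore in the frame of stand between -0.004 and 0.004 m and z of collar_bore in the frame of stand between 0.106 and 0.114 m and value of joint rolls above 0.0005 m), for 0.05 s.
At the end, for the whole second after the job is handed in: the released collar is on the bar (bore centre within 4 mm of the bar's axis sideways and in height, bore within 0.12 rad of the bar), at rest, and held behind the ball so that the rolls stay pushed back 1 to 4.5 mm (x of collar_bore in the frame of stand between -0.004 and 0.004 m and z of collar_bore in the frame of stand between 0.106 and 0.114 m and y of collar_bore in the frame of stand between -0.099 and -0.036 m and angle between the y axis of collar and the y axis of stand, either way round below 0.12 rad and value of joint rolls between 0.001 and 0.0045 m and linear speed of collar below 0.02 m/s); the robot touches nothing.
It fails at once if the collar is pushed or wedged against the stand (bar, ball, rolls) with more than 35 N (all contacts added up) (contact force between collar and stand above 35 N).
It fails at once if the rolls are rammed back more than 6.5 mm (value of joint rolls above 0.0065 m).
It fails at once if one of the other things on the bench is moved more than 25 mm (distance of any of roll_amber, roll_blue, screwdriver, board, meter, mug, parts_box from where it was at the start of the episode above 0.025 m).
It also fails if it takes over 72 s, if anything falls off the work surface, if the arm or the gripper's body presses on something with over 40 N, if the wrist force passes 120 N, or if a joint passes its speed limit or range.

### The arm

A 6-joint arm with a two-finger parallel gripper is mounted at the origin on the work surface. World frame = base frame: x ahead of the robot, y to its left, z up, the work surface at z = 0. Lengths are in m, angles in rad, forces in N, time in s.
With the tool pointing down it reaches from about 0.325 to 0.85 m from the base axis. Payload 4.4 kg.
Tool frame: the origin (TCP) lies midway between the tips of the shut fingers; the grasp point (between the pads) lies 19 mm behind it; x points along the fingers, z is the direction in which the jaws open and shut, and the axes are right-handed (so a half turn about x gives the same grasp; the last joint's range is limited). The gripper opens to 94 mm and grips with 3 to 60 N. Pads are 16 mm wide; open, the fingers measure 119 mm over their backs; the gripper's body (75 mm by 177 mm) begins 78 mm behind the grasp point.
Start: joints at [-1.423, 0.207, 1.542, -0, 1.393, -0.15], TCP at [0.169, -0.55, 0.205] pointing down, gripper open.
Joint ranges: [-2.73, 2.73], [-0.86, 2.22], [0.23, 2.46], [-1.11, 4.25], [0.08, 2.63], [-2.82, 2.82]. Speed limits (rad/s): [2.79, 2.79, 3.14, 3.14, 3.14, 3.14].

### API

Orientations are given as a 3x3 rotation matrix whose columns are the frame's x, y, z axes.
In Python, from bench import manip gives the robot as it stands.
- The arm moves only by the tool jog_arm, never from a script. Its argument "targets" is a list of rows, each a list of 3 entries, a list of its own where there are three numbers: the turn, a rotation vector about the world's x, y, z in rad, then the shift along the world's x, y, z in m, then the opening, from 0 (shut) to 1 (fully open). A call has exactly 8 rows; each row is the pose to reach, as a shift and turn from the pose commanded when the call began; what a row does not reach only later rows make up. A row lasts 1/8 s, in which the tool goes at most 62.5 mm and 10.7 degrees, less where a joint would pass 70% of its speed; a pose out of reach is approached as far as the arm can. A call with a gripper value outside its range is refused whole. The fingers move at their own pace and stop on an object; the grip force is fixed at half the most. Time passes only in rows, so rows that repeat a pose let the fingers close, or fill a call up. It gives the time, the measured TCP pose, the force and the opening at its end, in the units of the state.
- manip.sense(): the state, without advancing time (a new reading comes with each control period).
- manip.snapshot(name): name is "scene" or "side" or "wrist"; returns a dict with "color" (480x640x3 uint8, red, green, blue), "intrinsics" (3x3 intrinsics, pixels), "D" ([k1, k2, p1, p2, k3] as OpenCV has them; the pictures are not rectified), "R" (3x3) and "t" (3): a world point X has camera coordinates R X + t. Camera axes: x right, y down, z forward; pixel columns grow to the right and rows downward; lengths in m; the calibration is good to about 2 mm. A picture is of the moment at which its call begins. There is no depth.
- manip.finish_job(): hands the job in, once; it reports no verdict.
Trained networks look in the newest picture that a camera, given by its name, has taken for a name from the list of things; names that differ only in an ending like _2 or _b are one class to them, and where a whole thing is asked for, a point or a joint stands for the part that bears it (a point fixed in the world has none). Each returns a list of dicts, best first, with "conf" (0 to 1); they miss things now and then, are a little off and sometimes report something else, mostly with a low value. They report only what shows in the picture. A call takes as long as a camera call.
- manip.cut_out(camera, query): "region" (480x640 bool, what is visible of it) and "point" ([row, column] in pixels, amid what is visible of it).
The state is a dict: "time": time; "q": joint angles; "qvel": joint speeds; "joint_efforts": joint torques, N m; "tcp_pos": TCP position; "tool_rot": TCP orientation; "ft_force": force on the tool from outside, world axes, zero at the start; "wrist_torque": the same for the moment, N m; "width": opening from 0.0 (shut) to 1.0 (fully open).
Only numpy, scipy, OpenCV 4.12 (cv2) and the standard library are available. Lean on these libraries where they do the work, as an engineer would, in place of code of your own. Each camera call takes 0.05 s, during which the arm holds its last target.

## Working session

There is one attempt and no reset: what is moved stays moved. The work goes in short steps, Python scripts to look and compute and a tool call to move; the robot and the scene stay as the last step left them, time stands still between calls to the robot, and variables do not carry over. Pictures are saved under pics/ and viewed, and the job is handed in when it is done.

Besides the shell and the picture viewer there is one more tool, called after "Emit:" by a JSON object that holds its "name" and its "arguments", one argument or row to a line. jog_arm: Moves the arm, as the interface text tells. Its arguments: {"type":"object","properties":{"targets":{"type":"array","items":{"type":"array"}}},"required":["targets"]}

```bash
mkdir -p pics; python3 - <<'E'
from bench import manip
import cv2,pickle
for n in ["scene","side","wrist"]:
    s=manip.snapshot(n); cv2.imwrite(f"pics/{n}0.png",s["color"][:,:,::-1]); pickle.dump(s,open(f"{n}0.pkl","wb"))
    print(n,s["intrinsics"].tolist(),s["D"],s["R"].round(4).tolist(),s["t"])
print(manip.sense())
E
```

```text
scene [[616.1873807471302, 0.0, 314.9941977848671], [0.0, 616.1873807471302, 241.60003638722307], [0.0, 0.0, 1.0]] [-0.08658541  0.          0.          0.          0.        ] [[-0.6539, 0.7565, 0.0067], [0.5723, 0.5003, -0.6498], [-0.4949, -0.4211, -0.7601]] [ 0.43552232 -0.26326968  1.75066553]
side [[614.908936103396, 0.0, 329.2636410559319], [0.0, 614.908936103396, 236.79495201747193], [0.0, 0.0, 1.0]] [-0.04327433  0.          0.          0.          0.        ] [[0.9852, -0.1714, -0.0031], [-0.1249, -0.7051, -0.698], [0.1175, 0.688, -0.7161]] [-0.56750042  0.09355944  1.35723138]
wrist [[339.88292173547256, 0.0, 321.2127590170211], [0.0, 339.88292173547256, 243.66756663401154], [0.0, 0.0, 1.0]] [-0.06382321  0.          0.          0.          0.        ] [[0.294, -0.9558, -0.0016], [-0.9258, -0.2852, 0.2483], [-0.2378, -0.0715, -0.9687]] [-0.57352382 -0.02472598  0.3916252 ]
{'time': 0.15, 'q': array([-1.42249374e+00,  2.07227044e-01,  1.54259230e+00, -1.96514526e-05,
        1.39348787e+00, -1.50486137e-01]), 'qvel': array([ 0.00025983, -0.00161436, -0.00469118,  0.0001341 ,  0.0001951 ,
        0.00053919]), 'joint_efforts': array([ 9.45989232e-04, -3.71311247e+01, -2.81812960e+01,  6.99271308e-02,
        3.27084318e-02, -9.98114888e-05]), 'tcp_pos': array([ 0.16915816, -0.54891862,  0.20457185]), 'tool_rot': array([[-2.72473831e-04,  9.55692753e-01,  2.94365909e-01],
       [ 1.69288274e-03,  2.94365939e-01, -9.55691283e-01],
       [-9.99998530e-01,  2.37926101e-04, -1.69808278e-03]]), 'ft_force': array([0.39076315, 0.12157118, 0.73338239]), 'wrist_torque': array([-0.00174598,  0.00738236,  0.00688446]), 'width': 0.9982548122215988}
```

View pics/scene0.png

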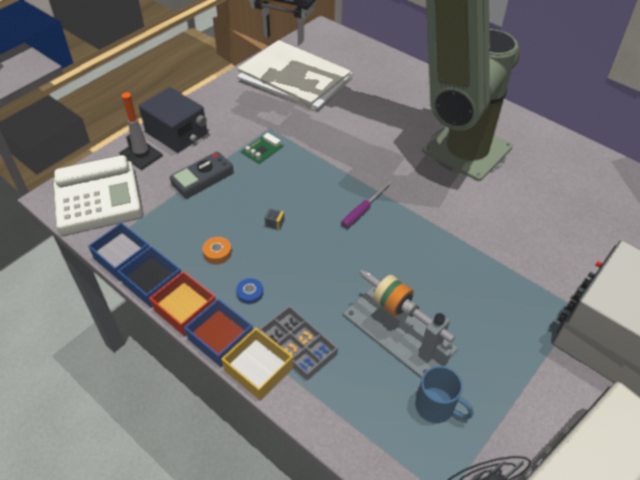

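View pics/side0.png

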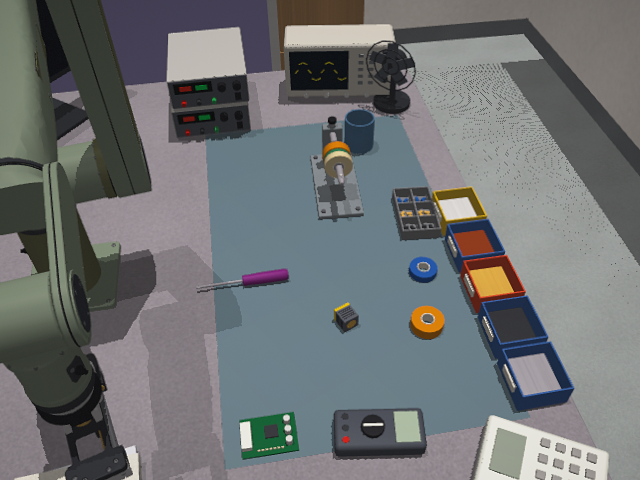

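View pics/wrist0.png

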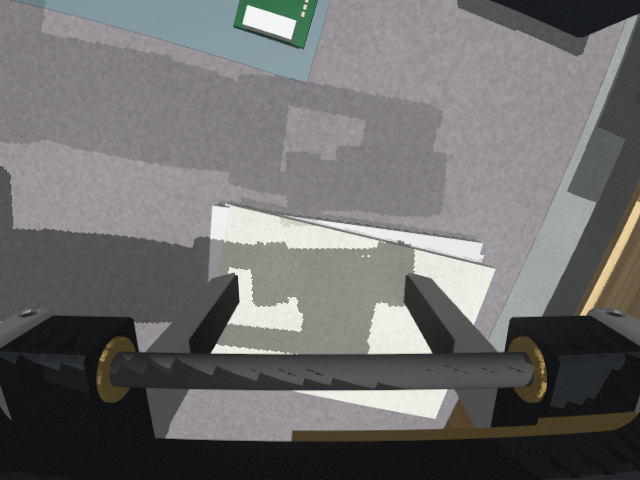

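The scene view shows the collar at about (274,218) and the stand at about (400,320). In the side view they are at (346,317) and (338,180). I'll zoom in and measure.

```bash
cat > h.py <<'E'
import numpy as np,cv2,pickle
def ray(s,uv):
    p=cv2.undistortPoints(np.array([[uv]],float),s["intrinsics"],s["D"])[0,0]
    R=np.array(s["R"]);t=np.array(s["t"])
    return -R.T@t, R.T@np.array([p[0],p[1],1.])
def onz(s,uv,z):
    c,d=ray(s,uv); return c+d*(z-c[2])/d[2]
def tri(obs):
    A=np.zeros((3,3));b=np.zeros(3)
    for s,uv in obs:
        c,d=ray(s,uv);d=d/np.linalg.norm(d);P=np.eye(3)-np.outer(d,d);A+=P;b+=P@c
    X=np.linalg.solve(A,b)
    return X,[float(np.linalg.norm(proj(s,X)-uv)) for s,uv in obs]
def proj(s,X):
    r,_=cv2.Rodrigues(np.array(s["R"]));return cv2.projectPoints(np.atleast_2d(X).astype(float),r,np.array(s["t"]),s["intrinsics"],s["D"])[0].reshape(-1,2).squeeze()
def crop(s,name,u0,v0,w,h,k):
    im=s["color"][v0:v0+h,u0:u0+w,::-1];cv2.imwrite(name,cv2.resize(im,None,fx=k,fy=k,interpolation=cv2.INTER_CUBIC))
L=lambda f:pickle.load(open(f,"rb"))
E
python3 - <<'E'
from h import *
a=L("scene0.pkl");b=L("side0.pkl")
A=cv2.resize(a["color"][190:250,240:310,::-1],None,fx=6,fy=6,interpolation=2)
B=cv2.resize(b["color"][285:345,310:380,::-1],None,fx=6,fy=6,interpolation=2)
cv2.imwrite("pics/c1.png",np.vstack([np.hstack([A,B])])[:, :800+40][:, :])
crop(a,"pics/s1.png",330,255,140,120,5)
crop(b,"pics/s2.png",290,105,100,120,5)
from bench import manip
for n,s in(("scene",a),("side",b)):
  for q in ["collar","stand","rolls","bar_root","roll_amber","screwdriver","board","meter"]:
    try:
      r=manip.cut_out(n,q)
      for d in r[:1]:
        p=d["point"]; print(n,q,round(d["conf"],2),p,d["region"].sum(),onz(s,(p[1],p[0]),0.017).round(3))
    except Exception as e: print(n,q,e)
E
```

```text
scene collar 0.68 [219.7, 277.3] 340 [ 0.567 -0.21   0.017]
scene stand 0.55 [325.2, 403.1] 6053 [0.615 0.211 0.017]
scene rolls 0.97 [293.2, 391.1] 1109 [0.563 0.14  0.017]
scene bar_root 0.56 [324.0, 401.5] 6066 [0.615 0.206 0.017]
scene roll_amber 0.58 [249.5, 220.6] 673 [ 0.728 -0.247  0.017]
scene screwdriver 0.89 [209.8, 357.1] 364 [ 0.408 -0.081  0.017]
scene board 0.92 [148.7, 262.5] 701 [ 0.398 -0.426  0.017]
scene meter 0.65 [174.3, 198.5] 1638 [ 0.586 -0.484  0.017]
side collar 0.59 [314.2, 347.6] 529 [ 0.577 -0.213  0.017]
side stand 0.75 [181.4, 336.9] 3597 [0.631 0.203 0.017]
side rolls 0.9 [156.2, 335.8] 760 [0.647 0.305 0.017]
side bar_root 0.64 [175.7, 333.0] 3580 [0.625 0.227 0.017]
side roll_amber 0.59 [319.1, 424.7] 895 [ 0.731 -0.253  0.017]
side screwdriver 0.72 [276.9, 261.9] 557 [ 0.413 -0.081  0.017]
side board 0.64 [435.7, 266.6] 2251 [ 0.385 -0.451  0.017]
side meter 0.86 [430.7, 379.8] 4142 [ 0.584 -0.476  0.017]
```

```bash
python3 -c "
import cv2
i=cv2.imread('pics/c1.png');cv2.imwrite('pics/c1b.png',cv2.resize(i,(798,342)))"
```

```text
(no output)
```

View pics/c1b.png

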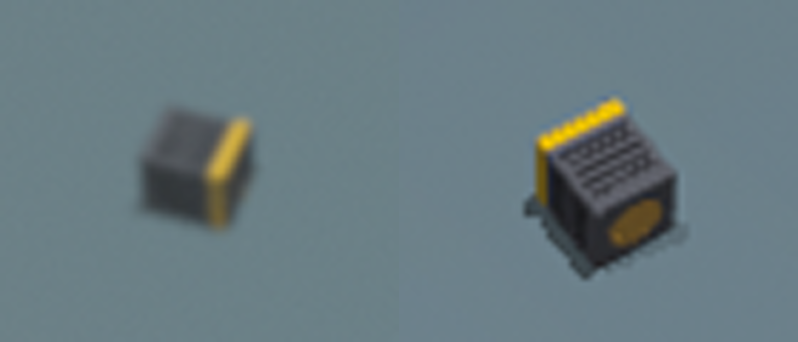

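View pics/s1.png

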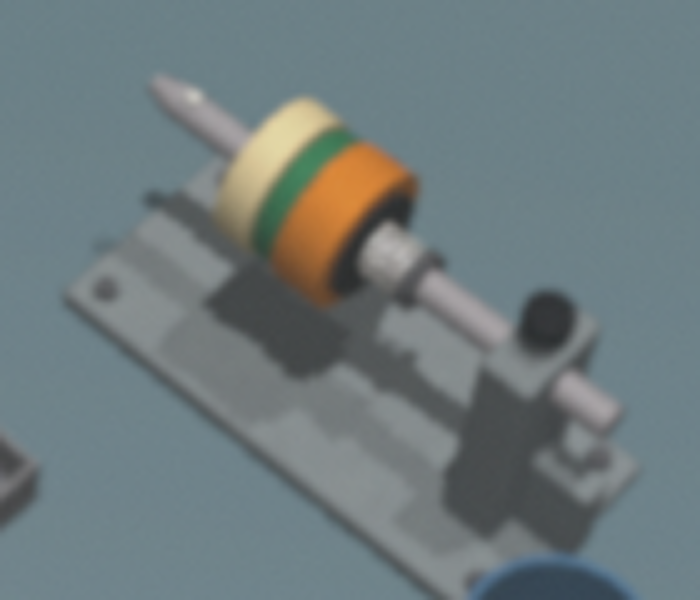

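View pics/s2.png

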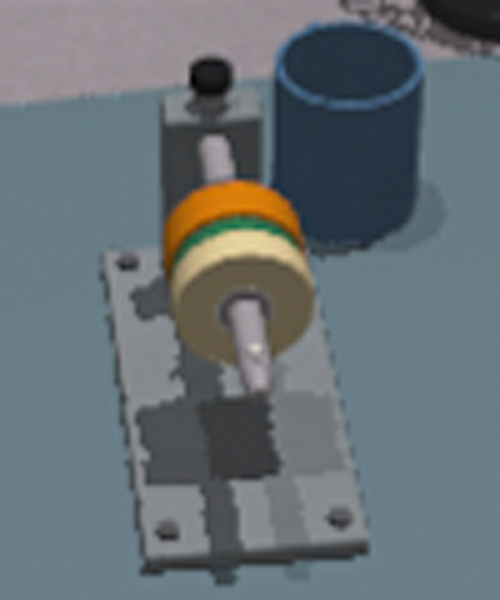

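The crops show the collar's yellow end facing up-left in the side view, and the plate corners and bar tip are clear in both views. I'll fit both poses to these points.

```bash
cat > fit0.py <<'E'
from h import *
from scipy.optimize import least_squares
a=L("scene0.pkl");b=L("side0.pkl")
sc=lambda x,y:(x/5.7+240,y/5.7+190); sd=lambda x,y:((x-399)/5.7+310,y/5.7+285)
C=[(a,sc(208,178),(17,20,34)),(a,sc(250,122),(-17,20,34)),(a,sc(143,155),(17,-20,34)),(a,sc(170,105),(-17,-20,34)),(a,sc(215,228),(17,20,0)),(a,sc(143,205),(17,-20,0)),
(b,sd(540,138),(-17,20,34)),(b,sd(620,98),(17,20,34)),(b,sd(677,176),(17,-20,34)),(b,sd(597,212),(-17,-20,34)),(b,sd(673,235),(17,-20,0)),(b,sd(592,268),(-17,-20,0))]
sc2=lambda x,y:(x/5+330,y/5+255); sd2=lambda x,y:(x/5+290,y/5+105)
S=[(a,sc2(68,292),(55,-120,12)),(a,sc2(637,468),(-55,120,12)),(b,sd2(103,252),(-55,120,12)),(b,sd2(147,553),(-55,-120,12)),(b,sd2(368,547),(55,-120,12))]
def fit(D,g,free_z=False):
    def res(p):
        c,s=np.cos(p[2]),np.sin(p[2]);R=np.array([[c,-s,0],[s,c,0],[0,0,1]])
        z=p[3] if free_z else 0
        return np.concatenate([proj(k,R@np.array(l)/1000+[p[0],p[1],z])-np.array(u) for k,u,l in D])
    r=least_squares(res,g,x_scale=[.01,.01,.1]+([.01] if free_z else []));print(r.x.round(4),np.abs(r.fun).max().round(2),r.fun.round(1));return r.x
print("collar");fit(C,[.57,-.21,.5]);fit(C,[.57,-.21,.5,0],True)
print("stand");p=fit(S,[.62,.21,0.1]);fit(S,[.62,.21,0.1,0],True)
tip,e=tri([(a,sc2(157,80)),(b,sd2(262,392))]);print("tip",tip,e)
c,s=np.cos(p[2]),np.sin(p[2]);d=tip-[p[0],p[1],0];print("tip in stand",c*d[0]+s*d[1],-s*d[0]+c*d[1],d[2])
E
python3 fit0.py
```

```text
collar
[ 0.5727 -0.2192  0.3355] 2.24 [ 1.1  0.3 -0.8  0.8 -2.2 -0.2 -1.3 -0.6  0.4  0.6 -1.5  0.2 -0.8 -0.8
 -0.4 -0.2 -0.5 -0.3 -1.   0.1 -0.3 -0.7 -0.3  0.2]
[ 5.727e-01 -2.191e-01  3.357e-01 -4.000e-04] 2.2 [ 1.1  0.4 -0.7  0.9 -2.2 -0.1 -1.3 -0.5  0.4  0.7 -1.4  0.3 -0.8 -0.7
 -0.5 -0.1 -0.5 -0.2 -1.   0.1 -0.3 -0.6 -0.3  0.2]
stand
[ 0.6291  0.209  -0.0715] 2.34 [-2.3 -0.8  0.2 -0.4 -0.1 -1.5 -1.  -0.1  0.1 -2.2]
[ 0.6285  0.2099 -0.0698 -0.0041] 1.95 [-2.   0.3  0.4  0.6 -0.4 -0.5 -1.2  0.9 -0.2 -1.2]
tip [0.62038587 0.08861739 0.11069567] [1.0536388798693535, 0.9845375842864305]
tip in stand -0.00011064967768563069 -0.12067711054460468 0.110695667527948
```

Emit:
{"name": "jog_arm", "arguments": {
  "targets": [
    [[0,0,0.185],[0.047,0.039,0],1],
    [[0,0,0.37],[0.094,0.078,0],1],
    [[0,0,0.555],[0.141,0.117,0],1],
    [[0,0,0.74],[0.188,0.156,0],1],
    [[0,0,0.925],[0.235,0.195,0],1],
    [[0,0,1.11],[0.282,0.234,0],1],
    [[0,0,1.295],[0.329,0.273,0],1],
    [[0,0,1.48],[0.376,0.312,0],1]
  ]
}}

```text
time: 1.95
tcp_pos: [0.5467, -0.2362, 0.2057]
tool_rot: [[0.001, -0.213, 0.977], [-0.001, 0.977, 0.213], [-1.0, -0.001, 0.0]]
ft_force: [0.1, -0.6, 0.4]
width: 1.001
```

```bash
python3 - <<'E'
from bench import manip
from h import *
s=manip.snapshot("wrist"); pickle.dump(s,open("w1.pkl","wb")); cv2.imwrite("pics/w1.png",s["color"][:,:,::-1])
for p in [(.5727,-.2192,.034)]: print(proj(s,p))
print(manip.sense()["tcp_pos"],proj(s,manip.sense()["tcp_pos"]))
E
```

```text
[347.7650411  216.73089619]
[ 0.55180396 -0.23033514  0.20565125] [330.676802   280.96560978]
```

View pics/w1.png

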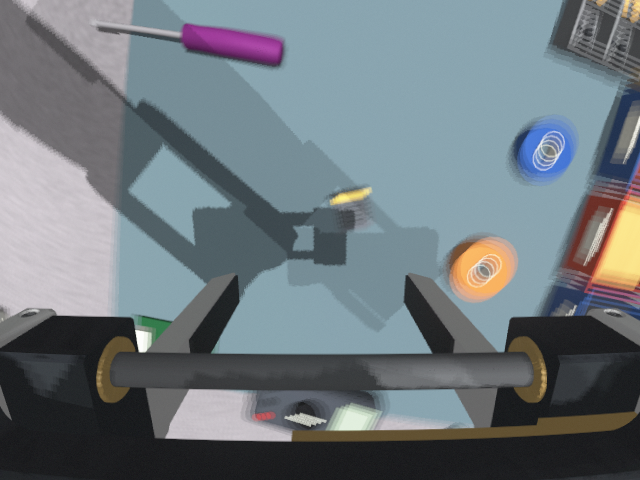

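Emit:
{"name": "jog_arm", "arguments": {
  "targets": [
    [[0,0,0.06],[0.014,0.009,-0.03],1],
    [[0,0,0.12],[0.028,0.018,-0.07],1],
    [[0,0,0.12],[0.028,0.018,-0.1],1],
    [[0,0,0.12],[0.028,0.018,-0.1],1],
    [[0,0,0.12],[0.028,0.018,-0.1],1],
    [[0,0,0.12],[0.028,0.018,-0.1],1],
    [[0,0,0.12],[0.028,0.018,-0.1],1],
    [[0,0,0.12],[0.028,0.018,-0.1],1]
  ]
}}

```text
time: 3.0
tcp_pos: [0.5736, -0.2198, 0.1063]
tool_rot: [[0.001, -0.322, 0.947], [-0.001, 0.947, 0.322], [-1.0, -0.001, 0.001]]
ft_force: [-0.5, -1.0, 0.3]
width: 0.999
```

```bash
python3 - <<'E'
from bench import manip
from h import *
s=manip.snapshot("wrist"); pickle.dump(s,open("w2.pkl","wb")); cv2.imwrite("pics/w2.png",s["color"][:,:,::-1])
q=manip.sense();print(q["tcp_pos"],np.arctan2(q["tool_rot"][1,2],q["tool_rot"][0,2]),q["qvel"],proj(s,q["tcp_pos"]),proj(s,(.5727,-.2192,.034)))
E
```

```text
[ 0.57346048 -0.21973019  0.10603757] 0.3278580465230528 [ 4.79168891e-06  6.50209000e-03  3.50801514e-03  1.15837487e-03
  1.62782945e-04 -1.11894187e-03] [319.44477198 287.98304206] [319.00062286 251.89822383]
```

View pics/w2.png

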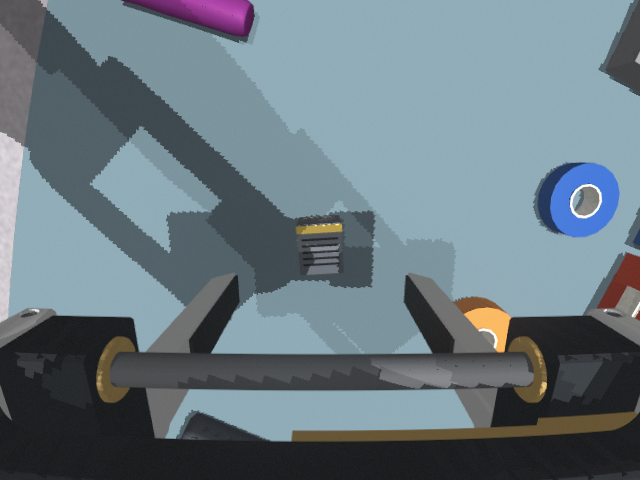

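The collar sits centred at about (320,248) and squared up with the jaws. I'll zoom in to check.

```bash
python3 - <<'E'
from h import *
s=L("w2.pkl"); crop(s,"pics/w2c.png",280,200,80,90,6)
E
```

```text
(no output)
```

View pics/w2c.png

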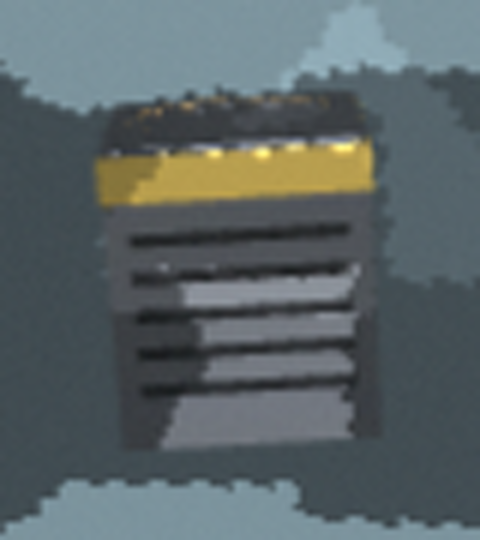

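```bash
python3 - <<'E'
from h import *
s=L("w2.pkl"); P=[onz(s,(x/6+280,y/6+200),.034) for x,y in [(98,155),(372,142),(380,437),(125,450)]]
P=np.array(P);print(P.round(4),P.mean(0)); 
for i in range(4):
  d=P[(i+1)%4]-P[i];print(np.linalg.norm(d),np.arctan2(d[1],d[0]))
E
```

```text
[[ 0.5499 -0.2053  0.034 ]
 [ 0.5821 -0.1926  0.034 ]
 [ 0.5963 -0.2293  0.034 ]
 [ 0.5652 -0.2417  0.034 ]] [ 0.5733575  -0.21720592  0.034     ]
0.03459308686415485 0.37524078732367167
0.039322948222444386 -1.2012599354138063
0.03344780900807816 -2.7610490265936347
0.03951042198975148 1.9693605610229101
```

Emit:
{"name": "jog_arm", "arguments": {
  "targets": [
    [[0,0,0.025],[0,0.001,-0.03],1],
    [[0,0,0.05],[0,0.002,-0.06],1],
    [[0,0,0.05],[0,0.002,-0.085],1],
    [[0,0,0.05],[0,0.002,-0.1],1],
    [[0,0,0.05],[0,0.002,-0.1],1],
    [[0,0,0.05],[0,0.002,-0.1],0.2],
    [[0,0,0.05],[0,0.002,-0.1],0.1],
    [[0,0,0.05],[0,0.002,-0.1],0.1]
  ]
}}

```text
time: 4.05
tcp_pos: [0.5739, -0.2179, 0.0064]
tool_rot: [[0.002, -0.369, 0.929], [-0.001, 0.929, 0.369], [-1.0, -0.001, 0.001]]
ft_force: [-1.1, 0.6, 0.4]
width: 0.717
```

Emit:
{"name": "jog_arm", "arguments": {
  "targets": [
    [[0,0,0],[0,0,0],0.1],
    [[0,0,0],[0,0,0],0.1],
    [[0,0,0],[0,0,0],0.1],
    [[0,0,0],[0,0,0],0.1],
    [[0,0,0],[0,0,0.01],0.1],
    [[0,0,0],[0,0,0.04],0.1],
    [[0,0,0],[0,0,0.08],0.1],
    [[0,0,0],[0,0,0.08],0.1]
  ]
}}

```text
time: 5.05
tcp_pos: [0.5766, -0.2193, 0.0902]
tool_rot: [[0.008, -0.369, 0.929], [-0.005, 0.929, 0.369], [-1.0, -0.007, 0.006]]
ft_force: [-0.2, 0.1, -0.3]
width: 0.36
```

Emit:
{"name": "jog_arm", "arguments": {
  "targets": [
    [[0,0,-0.09],[0.008,0.043,0.013],0.1],
    [[0,0,-0.18],[0.015,0.086,0.013],0.1],
    [[0,0,-0.27],[0.023,0.129,0.013],0.1],
    [[0,0,-0.36],[0.031,0.172,0.013],0.1],
    [[0,0,-0.45],[0.038,0.215,0.013],0.1],
    [[0,0,-0.45],[0.042,0.25,0.013],0.1],
    [[0,0,-0.45],[0.042,0.25,0.013],0.1],
    [[0,0,-0.45],[0.042,0.25,0.013],0.1]
  ]
}}

```text
time: 6.05
tcp_pos: [0.6145, 0.032, 0.0975]
tool_rot: [[-0.002, 0.072, 0.997], [-0.0, 0.997, -0.072], [-1.0, -0.001, -0.002]]
ft_force: [-1.0, 0.3, -0.9]
width: 0.359
```

```bash
cat > snap.py <<'E'
from bench import manip
from h import *
import sys
t=sys.argv[1]
for n in sys.argv[2].split(","):
    s=manip.snapshot(n); pickle.dump(s,open(f"{n}{t}.pkl","wb")); cv2.imwrite(f"pics/{n}{t}.png",s["color"][:,:,::-1])
q=manip.sense();R=q["tool_rot"];print(q["time"],q["tcp_pos"].round(4),"jaw",np.arctan2(R[1,2],R[0,2]).round(4),R.round(4).tolist(),q["ft_force"].round(2),q["wrist_torque"].round(2),q["width"],np.abs(q["qvel"]).max())
E
python3 snap.py 3 scene,side,wrist; python3 - <<'E'
from h import *
crop(L("scene3.pkl"),"pics/a3.png",300,220,160,120,5);crop(L("side3.pkl"),"pics/b3.png",290,100,110,120,5)
E
```

```text
6.2 [0.615  0.0312 0.0981] jaw -0.0736 [[-0.0007, 0.0735, 0.9973], [-0.0003, 0.9973, -0.0735], [-1.0, -0.0003, -0.0007]] [-0.48 -1.56 -1.48] [-0.05 -0.11  0.  ] 0.3563322822354546 0.0035575468162988588
```

View pics/a3.png

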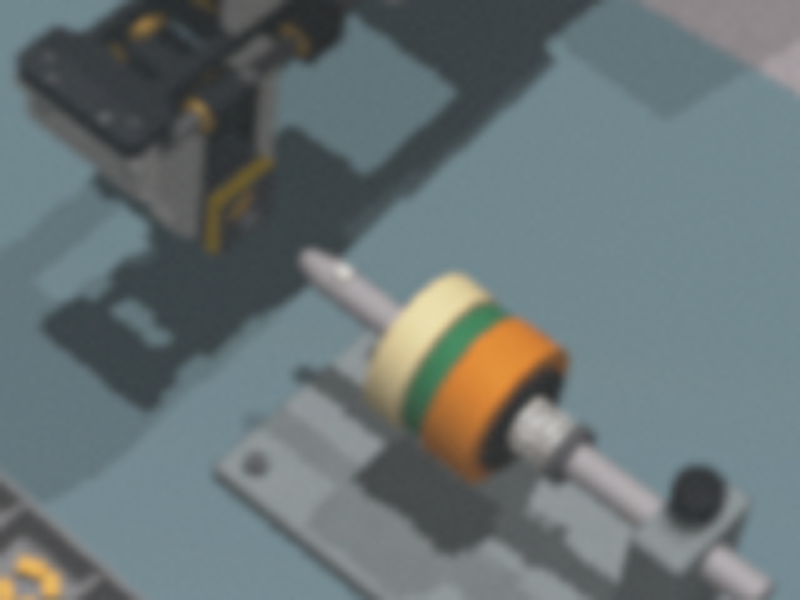

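View pics/b3.png

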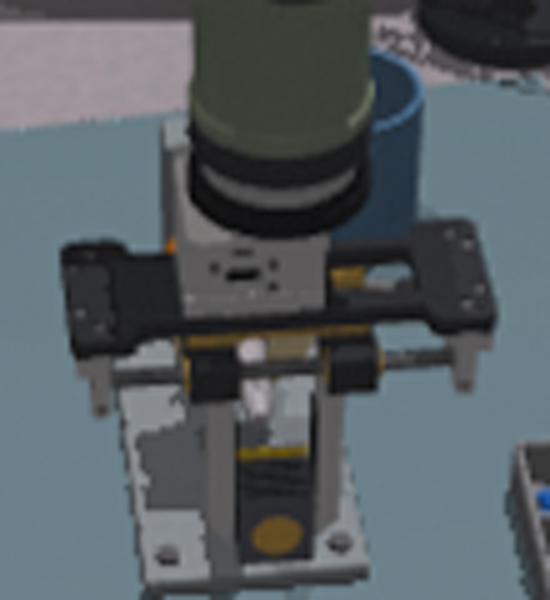

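View pics/wrist3.png

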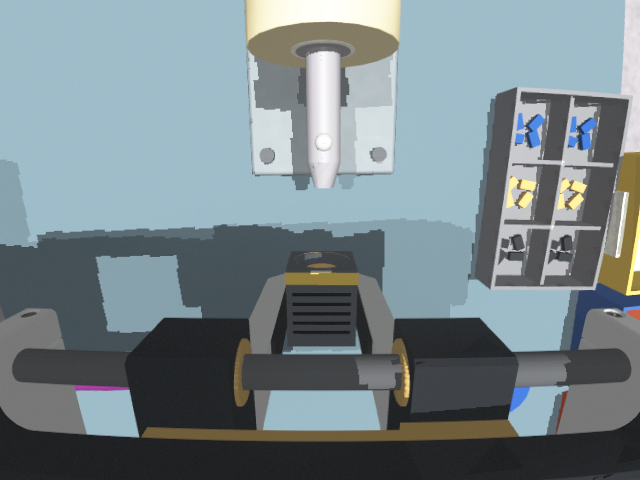

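The wrist view shows the bar tip at (323,187), the ball at (323,143) and the collar band at (321,278), so they are nearly in line. I'll zoom in to measure the offset.

```bash
python3 - <<'E'
from h import *
s=L("wrist3.pkl");crop(s,"pics/w3a.png",265,40,130,155,4);crop(s,"pics/w3b.png",265,240,130,120,5)
E
```

```text
(no output)
```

View pics/w3a.png

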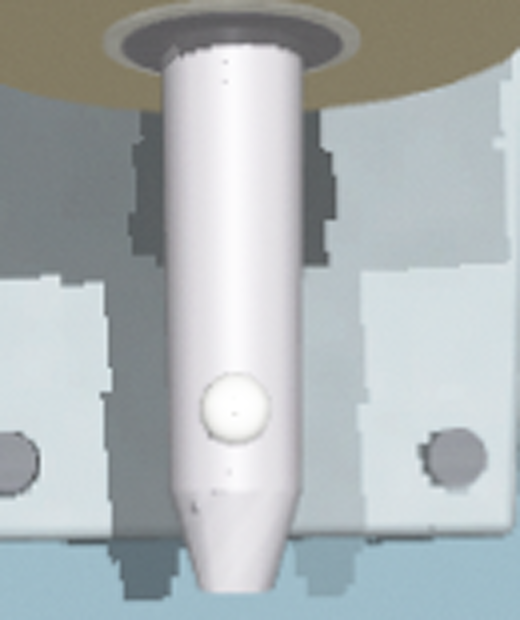

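View pics/w3b.png

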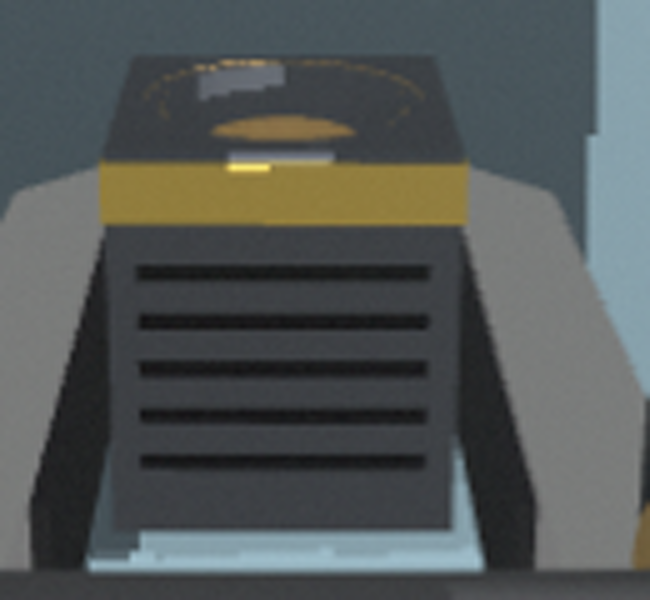

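```bash
python3 - <<'E'
from h import *
s=L("wrist3.pkl")
B=np.array([onz(s,(265+x/4,40+y/4),.110) for x,y in [(232.5,60),(236.5,480),(237,592)]]);print(B.round(4))
d=B[1]-B[0];print("bar yaw",-np.arctan2(d[0],d[1]))
E_=[onz(s,(265+x/4,40+y/4),.110) for x,y in [(163,60),(302,60),(173,480),(300,480),(175,492),(297,492)]];print("w",np.linalg.norm(E_[0]-E_[1]),np.linalg.norm(E_[2]-E_[3]),"tip y ext",np.linalg.norm(B[2]-B[1]))
bl=onz(s,(265+235/4,40+408/4),.120);print("ball",bl, np.linalg.norm(bl[:2]-B[2][:2]))
for z in (.1258,.127):
  C=np.array([onz(s,(265+x/5,240+y/5),z) for x,y in [(100,162),(468,162),(452,528),(112,528)]]);
  f=(C[0]+C[1])/2;r=(C[2]+C[3])/2;m=(f+r)/2
  print(z,C.round(4).tolist(),"mid",m.round(4),"yaws",np.arctan2(*(C[1]-C[0])[[1,0]]),-np.arctan2(*(f-r)[[0,1]]),np.linalg.norm(C[1]-C[0]),np.linalg.norm(f-r),np.linalg.norm(C[2]-C[3]))
  u=(B[2]-B[0])/np.linalg.norm(B[2]-B[0]); n=np.array([u[1],-u[0],0]) # u points outward(-y); 
  for P in (f,m,r): print("lateral of collar rel bar (x stand)",(P-B[2])@(-n), "along out",(P-B[2])@u)
E
```

```text
[[0.6251 0.1491 0.11  ]
 [0.6222 0.1023 0.11  ]
 [0.6213 0.0889 0.11  ]]
bar yaw 3.0792224822405747
w 0.01580286475834423 0.015299329307830128 tip y ext 0.01342495734369248
ball [0.62249685 0.11025606 0.12      ] 0.02143236991428019
0.1258 [[0.5999, 0.0522, 0.1258], [0.6346, 0.0496, 0.1258], [0.6313, 0.0106, 0.1258], [0.5971, 0.0132, 0.1258]] mid [0.6157 0.0314 0.1258] yaws -0.07386165846335457 -0.07843229542663832 0.03484579261769765 0.03910667355442111 0.034334067561407035
lateral of collar rel bar (x stand) -0.0016083888380083182 along out 0.03816334898843487
lateral of collar rel bar (x stand) -0.0019012543943612624 along out 0.057714492404841916
lateral of collar rel bar (x stand) -0.0021941199507143168 along out 0.07726563582124897
0.127 [[0.6, 0.0526, 0.127], [0.6345, 0.05, 0.127], [0.6312, 0.0114, 0.127], [0.5973, 0.0139, 0.127]] mid [0.6158 0.032  0.127 ] yaws -0.07386165846335484 -0.07843229542663933 0.03457108028247894 0.03879836988824732 0.034063389491867095
lateral of collar rel bar (x stand) -0.0016066395306543186 along out 0.03774263695829387
lateral of collar rel bar (x stand) -0.0018971962349237147 along out 0.05713964583332196
lateral of collar rel bar (x stand) -0.0021877529391931116 along out 0.07653665470835004
```

Emit:
{"name": "jog_arm", "arguments": {
  "targets": [
    [[0,0,0.004],[0.001,0.005,0.0005],0.1],
    [[0,0,0.008],[0.002,0.012,0.0012],0.1],
    [[0,0,0.008],[0.003,0.02,0.0012],0.1],
    [[0,0,0.008],[0.004,0.027,0.0012],0.1],
    [[0,0,0.008],[0.004,0.03,0.0012],0.1],
    [[0,0,0.008],[0.004,0.03,0.0012],0.1],
    [[0,0,0.008],[0.004,0.03,0.0012],0.1],
    [[0,0,0.008],[0.004,0.03,0.0012],0.1]
  ]
}}

```text
time: 7.2
tcp_pos: [0.6192, 0.0622, 0.0996]
tool_rot: [[-0.0, 0.064, 0.998], [-0.0, 0.998, -0.064], [-1.0, -0.0, -0.0]]
ft_force: [0.5, -1.0, 0.0]
width: 0.363
```

```bash
python3 snap.py 4 scene,wrist; python3 - <<'E'
from h import *
crop(L("scene4.pkl"),"pics/a4.png",320,220,100,80,8);crop(L("wrist4.pkl"),"pics/w4a.png",260,160,130,120,5)
E
```

```text
7.3 [0.6193 0.0623 0.0997] jaw -0.0643 [[0.0, 0.0643, 0.9979], [-0.0, 0.9979, -0.0643], [-1.0, -0.0, 0.0]] [ 0.02 -0.47 -0.93] [-0.04 -0.08 -0.03] 0.3572153789262878 0.0012494666565201363
```

View pics/a4.png

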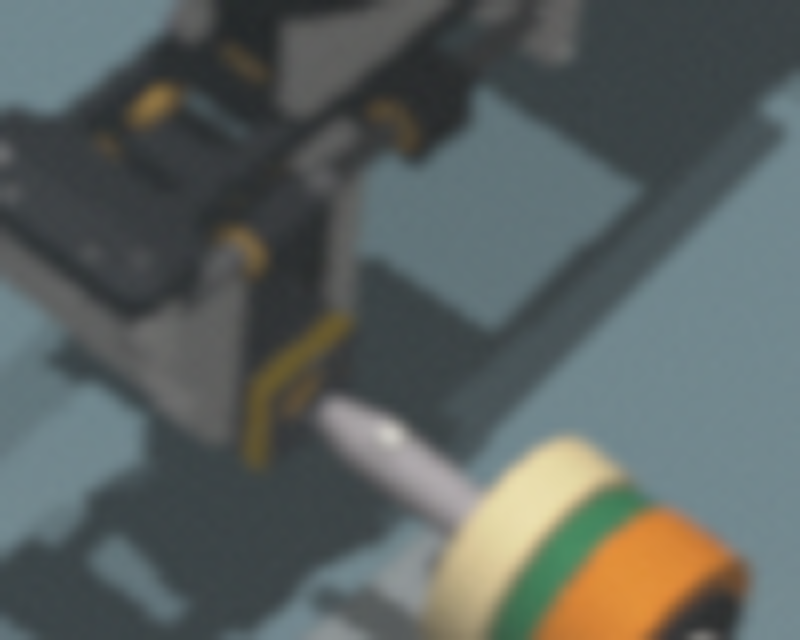

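View pics/w4a.png

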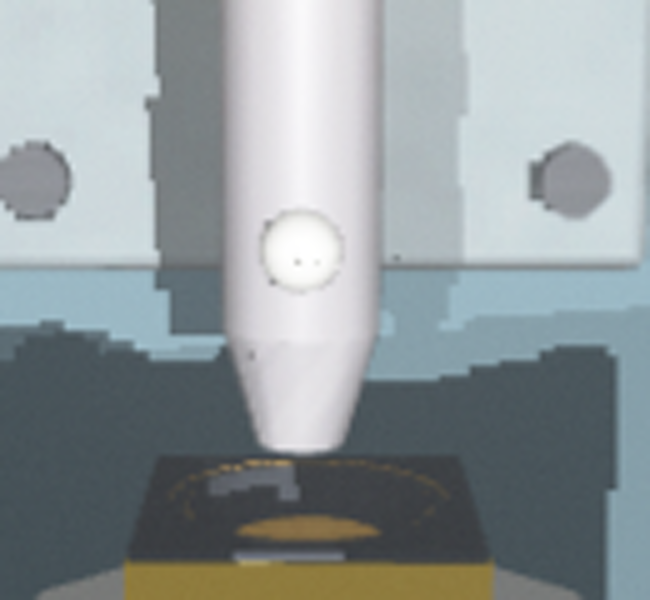

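```bash
python3 - <<'E'
from h import *
s=L("scene4.pkl")
d=np.array([.0643,.9979,0]);x=np.array([.9979,-.0643,0]);z=np.array([0,0,1.])
T=np.array([.6193,.0623,.0997]);bore=T+[0,0,.0107]
f=bore+.020*d
pc=lambda X:((proj(s,X)-[320,220])*8).round(0)
print("face c",pc(f),"top +x",pc(f+.017*x+.017*z),"top -x",pc(f-.017*x+.017*z),"bot +x",pc(f+.017*x-.017*z))
tip=f+.007*d;tip[2]=.110
print("tip",pc(tip),pc(tip+.062*d), "1mm z:",pc(tip+[0,0,.001])-pc(tip))
E
```

```text
face c [305. 401.] top +x [266. 397.] top -x [351. 326.] bot +x [259. 475.]
tip [324. 416.] [500. 548.] 1mm z: [ 0. -2.]
```

Emit:
{"name": "jog_arm", "arguments": {
  "targets": [
    [[0,0,0],[-0.0006,0,0],0.1],
    [[0,0,0],[-0.0004,0.003,0],0.1],
    [[0,0,0],[-0.0002,0.006,0],0.1],
    [[0,0,0],[0,0.009,0],0.1],
    [[0,0,0],[0.0002,0.012,0],0.1],
    [[0,0,0],[0.0004,0.015,0],0.1],
    [[0,0,0],[0.0004,0.015,0],0.1],
    [[0,0,0],[0.0004,0.015,0],0.1]
  ]
}}

```text
time: 8.3
tcp_pos: [0.6197, 0.0775, 0.0996]
tool_rot: [[-0.0, 0.064, 0.998], [-0.0, 0.998, -0.064], [-1.0, -0.0, 0.0]]
ft_force: [0.7, -0.1, -0.5]
width: 0.358
```

```bash
python3 snap.py 5 wrist; python3 - <<'E'
from h import *
crop(L("wrist5.pkl"),"pics/w5a.png",260,160,130,120,5)
E
```

```text
8.35 [0.6197 0.0774 0.0996] jaw -0.064 [[-0.0, 0.064, 0.998], [-0.0001, 0.998, -0.064], [-1.0, -0.0001, -0.0]] [-0.45  0.32 -1.62] [-0.01 -0.06  0.  ] 0.3589422032998489 0.0021142362891287303
```

View pics/w5a.png

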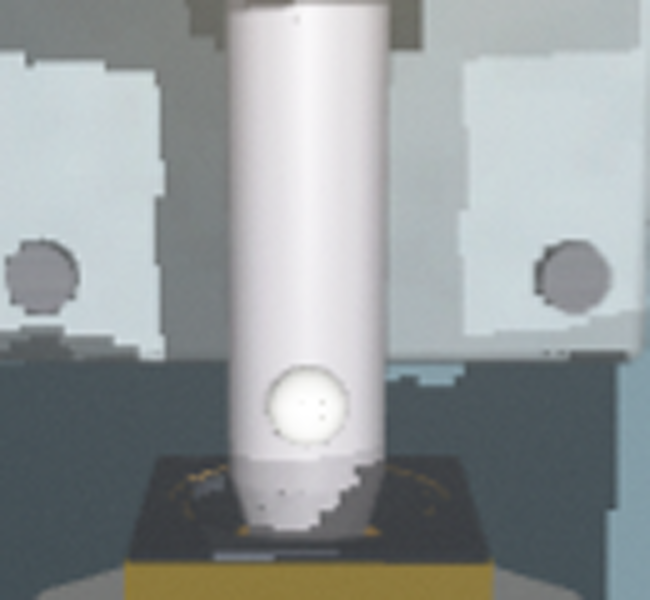

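Emit:
{"name": "jog_arm", "arguments": {
  "targets": [
    [[0,0,0],[0.0001,0.0012,0],0.1],
    [[0,0,0],[0.0002,0.0024,0],0.1],
    [[0,0,0],[0.0002,0.0036,0],0.1],
    [[0,0,0],[0.0003,0.0048,0],0.1],
    [[0,0,0],[0.0004,0.006,0],0.1],
    [[0,0,0],[0.0005,0.007,0],0.1],
    [[0,0,0],[0.0005,0.007,0],0.1],
    [[0,0,0],[0.0005,0.007,0],0.1]
  ]
}}

```text
time: 9.35
tcp_pos: [0.6199, 0.0844, 0.0993]
tool_rot: [[-0.001, 0.064, 0.998], [-0.0, 0.998, -0.064], [-1.0, -0.0, -0.001]]
ft_force: [-1.2, -0.7, -3.2]
width: 0.362
```

```bash
python3 snap.py 6 wrist; python3 - <<'E'
from h import *
crop(L("wrist6.pkl"),"pics/w6a.png",260,160,130,120,5)
E
```

```text
9.4 [0.6199 0.0844 0.0993] jaw -0.064 [[-0.0006, 0.064, 0.998], [-0.0001, 0.998, -0.064], [-1.0, -0.0001, -0.0006]] [-0.2  -0.36 -2.14] [-0.17 -0.1   0.  ] 0.3611740716683811 0.003964128794816642
```

View pics/w6a.png

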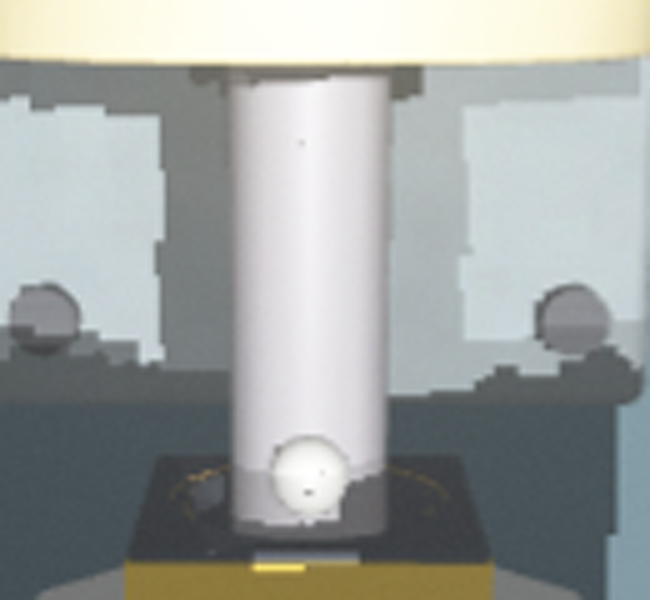

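Emit:
{"name": "jog_arm", "arguments": {
  "targets": [
    [[0,0,0],[0,0,-0.0005],0.1],
    [[0,0,0],[0,0.001,-0.0005],0.1],
    [[0,0,0],[0.0001,0.002,-0.0005],0.1],
    [[0,0,0],[0.0002,0.003,-0.0005],0.1],
    [[0,0,0],[0.0002,0.003,-0.0005],0.1],
    [[0,0,0],[0.0002,0.003,-0.0005],0.1],
    [[0,0,0],[0.0002,0.003,-0.0005],0.1],
    [[0,0,0],[0.0002,0.003,-0.0005],0.1]
  ]
}}

```text
time: 10.4
tcp_pos: [0.6203, 0.0875, 0.0991]
tool_rot: [[-0.0, 0.064, 0.998], [0.0, 0.998, -0.064], [-1.0, 0.0, -0.0]]
ft_force: [-0.4, 0.1, -2.9]
width: 0.362
```

```bash
python3 snap.py 7 wrist
```

```text
10.45 [0.6202 0.0875 0.0991] jaw -0.064 [[-0.0002, 0.0639, 0.998], [0.0, 0.998, -0.0639], [-1.0, 0.0, -0.0002]] [-0.24  0.03 -2.59] [0.   0.04 0.01] 0.3569025872640851 0.002391407890821413
```

Emit:
{"name": "jog_arm", "arguments": {
  "targets": [
    [[0,0,0],[0,0,-0.0003],0.1],
    [[0,0,0],[0,0.0005,-0.0003],0.1],
    [[0,0,0],[0,0.001,-0.0003],0.1],
    [[0,0,0],[0.0001,0.0015,-0.0003],0.1],
    [[0,0,0],[0.0001,0.002,-0.0003],0.1],
    [[0,0,0],[0.0001,0.002,-0.0003],0.1],
    [[0,0,0],[0.0001,0.002,-0.0003],0.1],
    [[0,0,0],[0.0001,0.002,-0.0003],0.1]
  ]
}}

```text
time: 11.45
tcp_pos: [0.6205, 0.0894, 0.0989]
tool_rot: [[0.0, 0.064, 0.998], [-0.0, 0.998, -0.064], [-1.0, -0.0, 0.0]]
ft_force: [-0.6, -1.1, -0.7]
width: 0.356
```

```bash
python3 snap.py 8 wrist
```

```text
11.5 [0.6205 0.0894 0.0989] jaw -0.064 [[0.0001, 0.064, 0.998], [-0.0001, 0.998, -0.064], [-1.0, -0.0001, 0.0001]] [-0.78 -0.36 -0.92] [-0.24  0.02 -0.02] 0.35833099559129666 0.0017292132018341328
```

Emit:
{"name": "jog_arm", "arguments": {
  "targets": [
    [[0,0,0],[0,0.0004,0],0.1],
    [[0,0,0],[0,0.0008,0],0.1],
    [[0,0,0],[0,0.0012,0],0.1],
    [[0,0,0],[0,0.0016,0],0.1],
    [[0,0,0],[0,0.002,0],0.1],
    [[0,0,0],[0,0.002,0],0.1],
    [[0,0,0],[0,0.002,0],0.1],
    [[0,0,0],[0,0.002,0],0.1]
  ]
}}

```text
time: 12.5
tcp_pos: [0.6205, 0.0901, 0.0991]
tool_rot: [[-0.0, 0.064, 0.998], [-0.002, 0.998, -0.064], [-1.0, -0.002, 0.0]]
ft_force: [-2.0, -6.0, 0.3]
width: 0.361
```

```bash
python3 snap.py 9 wrist
```

```text
12.55 [0.6205 0.0901 0.0991] jaw -0.0642 [[-0.0001, 0.0641, 0.9979], [-0.0023, 0.9979, -0.0641], [-1.0, -0.0023, 0.0001]] [-1.08 -5.97  0.8 ] [-1.04  0.18 -0.04] 0.36268420677853386 0.0019142898978058171
```

Emit:
{"name": "jog_arm", "arguments": {
  "targets": [
    [[0,0,0],[0,0.0003,0],0.1],
    [[0,0,0],[0,0.0005,0],0.1],
    [[0,0,0],[0,0.0007,0],0.1],
    [[0,0,0],[0.0001,0.0009,0],0.1],
    [[0,0,0],[0.0001,0.0011,0],0.1],
    [[0,0,0],[0.0001,0.0012,0],0.1],
    [[0,0,0],[0.0001,0.0012,0],0.1],
    [[0,0,0],[0.0001,0.0012,0],0.1]
  ]
}}

```text
time: 13.55
tcp_pos: [0.6205, 0.0906, 0.0991]
tool_rot: [[-0.0, 0.064, 0.998], [-0.003, 0.998, -0.064], [-1.0, -0.003, -0.0]]
ft_force: [-1.6, -8.3, 0.3]
width: 0.361
```

Emit:
{"name": "jog_arm", "arguments": {
  "targets": [
    [[0,0,0],[0,0.0003,0],0.1],
    [[0,0,0],[0,0.0005,0],0.1],
    [[0,0,0],[0,0.0007,0],0.1],
    [[0,0,0],[0.0001,0.0009,0],0.1],
    [[0,0,0],[0.0001,0.001,0],0.1],
    [[0,0,0],[0.0001,0.001,0],0.1],
    [[0,0,0],[0.0001,0.001,0],0.1],
    [[0,0,0],[0.0001,0.001,0],0.1]
  ]
}}

```text
time: 14.55
tcp_pos: [0.6207, 0.0944, 0.099]
tool_rot: [[0.0, 0.064, 0.998], [0.001, 0.998, -0.064], [-1.0, 0.001, 0.0]]
ft_force: [-1.2, 0.4, 1.0]
width: 0.359
```

```bash
python3 snap.py 10 wrist; python3 -c "
from h import *
crop(L('wrist10.pkl'),'pics/w10a.png',260,160,130,120,5)"
```

```text
14.6 [0.6207 0.0944 0.099 ] jaw -0.0639 [[0.0002, 0.0638, 0.998], [0.0011, 0.998, -0.0638], [-1.0, 0.0011, 0.0002]] [-0.68  1.11  2.24] [0.2  0.15 0.04] 0.361042601616081 0.0023859797072429624
```

View pics/w10a.png

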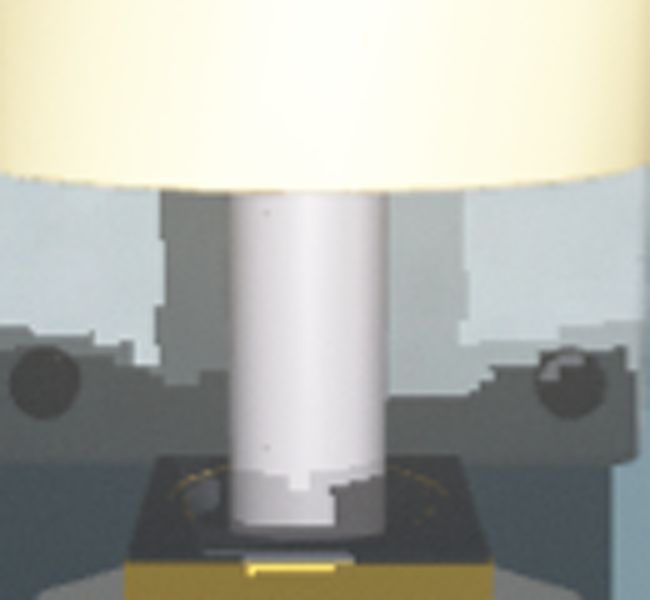

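The ball is now inside the bore and the collar sits straight on the bar. I'll slide it on towards the rolls.

Emit:
{"name": "jog_arm", "arguments": {
  "targets": [
    [[0,0,0],[0.0001,0.002,0],0.1],
    [[0,0,0],[0.0003,0.005,0],0.1],
    [[0,0,0],[0.0005,0.008,0],0.1],
    [[0,0,0],[0.0007,0.011,0],0.1],
    [[0,0,0],[0.0009,0.014,0],0.1],
    [[0,0,0],[0.001,0.016,0],0.1],
    [[0,0,0],[0.001,0.016,0],0.1],
    [[0,0,0],[0.001,0.016,0],0.1]
  ]
}}

```text
time: 15.6
tcp_pos: [0.6217, 0.1105, 0.0989]
tool_rot: [[0.0, 0.064, 0.998], [0.001, 0.998, -0.064], [-1.0, 0.001, 0.0]]
ft_force: [-0.0, 1.3, 0.5]
width: 0.357
```

Emit:
{"name": "jog_arm", "arguments": {
  "targets": [
    [[0,0,0],[0.0001,0.002,0],0.1],
    [[0,0,0],[0.0003,0.005,0],0.1],
    [[0,0,0],[0.0005,0.008,0],0.1],
    [[0,0,0],[0.0007,0.011,0],0.1],
    [[0,0,0],[0.0009,0.014,0],0.1],
    [[0,0,0],[0.001,0.016,0],0.1],
    [[0,0,0],[0.001,0.016,0],0.1],
    [[0,0,0],[0.001,0.016,0],0.1]
  ]
}}

```text
time: 16.6
tcp_pos: [0.6227, 0.1264, 0.0989]
tool_rot: [[0.0, 0.064, 0.998], [0.001, 0.998, -0.064], [-1.0, 0.001, 0.0]]
ft_force: [0.1, 1.0, 1.8]
width: 0.363
```

```bash
python3 snap.py 11 wrist,side,scene
```

```text
16.75 [0.6227 0.1261 0.0989] jaw -0.0639 [[0.0003, 0.0639, 0.998], [0.0008, 0.998, -0.0639], [-1.0, 0.0008, 0.0002]] [-0.53  1.38  1.96] [ 0.1  -0.06 -0.04] 0.3615059369623911 0.0029758248098925603
```

View pics/wrist11.png

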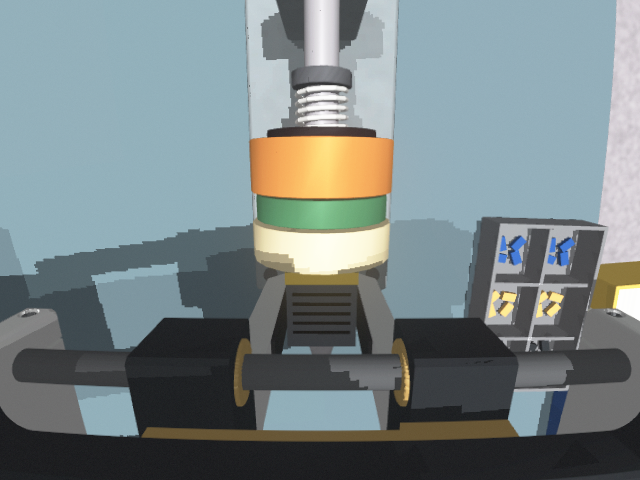

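The collar's nose is a few mm from the cream roll, and the bar tip now shows behind it near (320,350). I'll creep from here.

Emit:
{"name": "jog_arm", "arguments": {
  "targets": [
    [[0,0,0],[0,0.0007,0],0.1],
    [[0,0,0],[0.0001,0.0014,0],0.1],
    [[0,0,0],[0.0001,0.0021,0],0.1],
    [[0,0,0],[0.0002,0.0028,0],0.1],
    [[0,0,0],[0.0002,0.0035,0],0.1],
    [[0,0,0],[0.0003,0.0042,0],0.1],
    [[0,0,0],[0.0003,0.0042,0],0.1],
    [[0,0,0],[0.0003,0.0042,0],0.1]
  ]
}}

```text
time: 17.75
tcp_pos: [0.623, 0.131, 0.0989]
tool_rot: [[0.0, 0.064, 0.998], [0.002, 0.998, -0.064], [-1.0, 0.002, 0.0]]
ft_force: [0.6, 5.5, 2.6]
width: 0.362
```

```bash
python3 snap.py 12 wrist
```

```text
17.8 [0.623  0.1309 0.0989] jaw -0.0638 [[0.0004, 0.0638, 0.998], [0.0017, 0.998, -0.0638], [-1.0, 0.0017, 0.0003]] [0.68 5.37 1.49] [ 0.78 -0.14 -0.01] 0.3605111452949926 0.001186336937745477
```

The force has swung to +5 N forward, so the ball is riding out over the rear edge and pushing the collar on. I'll continue gently.

Emit:
{"name": "jog_arm", "arguments": {
  "targets": [
    [[0,0,0],[0,0.0003,0],0.1],
    [[0,0,0],[0,0.0006,0],0.1],
    [[0,0,0],[0.0001,0.0009,0],0.1],
    [[0,0,0],[0.0001,0.0012,0],0.1],
    [[0,0,0],[0.0001,0.0012,0],0.1],
    [[0,0,0],[0.0001,0.0012,0],0.1],
    [[0,0,0],[0.0001,0.0012,0],0.1],
    [[0,0,0],[0.0001,0.0012,0],0.1]
  ]
}}

```text
time: 18.8
tcp_pos: [0.6231, 0.1309, 0.0989]
tool_rot: [[-0.0, 0.064, 0.998], [-0.0, 0.998, -0.064], [-1.0, -0.0, 0.0]]
ft_force: [0.1, 4.6, 3.9]
width: 0.363
```

```bash
python3 snap.py 13 wrist; python3 -c "
from h import *
a=L('wrist11.pkl')['color'];b=L('wrist13.pkl')['color']
i=np.hstack([a[60:400,240:400],b[60:400,240:400]])[:,:,::-1]
cv2.imwrite('pics/cmp13.png',cv2.resize(i,None,fx=1.75,fy=1.75,interpolation=2))"
```

```text
18.85 [0.6231 0.131  0.0989] jaw -0.0641 [[-0.0, 0.064, 0.9979], [-0.0002, 0.9979, -0.064], [-1.0, -0.0002, -0.0]] [-0.57  3.59  3.72] [ 0.52 -0.06 -0.04] 0.3600407001731752 0.002036109694205462
```

View pics/cmp13.png

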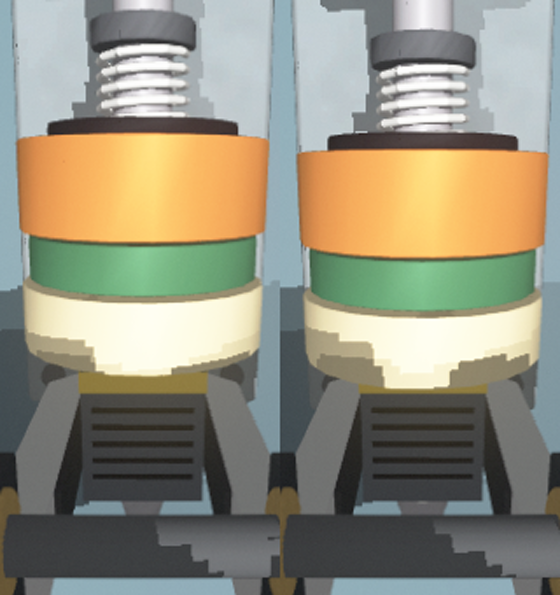

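```bash
python3 snap.py 14 side,scene; python3 -c "
from h import *
crop(L('side14.pkl'),'pics/b14.png',300,110,80,80,7)"
```

```text
18.95 [0.6231 0.131  0.0989] jaw -0.064 [[-0.0, 0.064, 0.998], [-0.0002, 0.998, -0.064], [-1.0, -0.0002, -0.0]] [-0.11  3.87  3.03] [0.51 0.02 0.  ] 0.3547941993665207 0.0009666219372773872
```

View pics/b14.png

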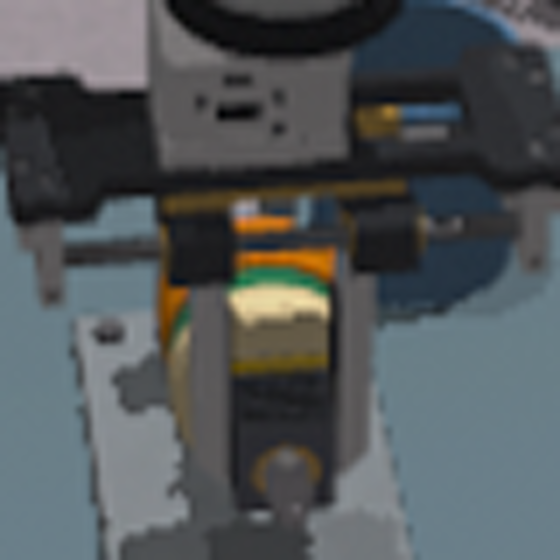

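Emit:
{"name": "jog_arm", "arguments": {
  "targets": [
    [[0,0,0],[0,0.0003,0],0.1],
    [[0,0,0],[0,0.0006,0],0.1],
    [[0,0,0],[0.0001,0.0009,0],0.1],
    [[0,0,0],[0.0001,0.0012,0],0.1],
    [[0,0,0],[0.0001,0.0014,0],0.1],
    [[0,0,0],[0.0001,0.0014,0],0.1],
    [[0,0,0],[0.0001,0.0014,0],0.1],
    [[0,0,0],[0.0001,0.0014,0],0.1]
  ]
}}

```text
time: 19.95
tcp_pos: [0.6232, 0.132, 0.0987]
tool_rot: [[-0.0, 0.064, 0.998], [-0.001, 0.998, -0.064], [-1.0, -0.001, -0.0]]
ft_force: [0.3, -1.2, 1.3]
width: 0.36
```

```bash
python3 snap.py 15 wrist; python3 -c "
from h import *
a=L('wrist13.pkl')['color'];b=L('wrist15.pkl')['color']
i=np.hstack([a[60:400,240:400],b[60:400,240:400]])[:,:,::-1]
cv2.imwrite('pics/cmp15.png',cv2.resize(i,None,fx=1.75,fy=1.75,interpolation=2))"
```

```text
20.0 [0.6231 0.1321 0.0987] jaw -0.0641 [[-0.0001, 0.064, 0.9979], [-0.0006, 0.9979, -0.064], [-1.0, -0.0006, -0.0001]] [-0.06 -1.17  2.33] [-0.19 -0.14  0.02] 0.36055058758471475 0.002446057398701986
```

View pics/cmp15.png

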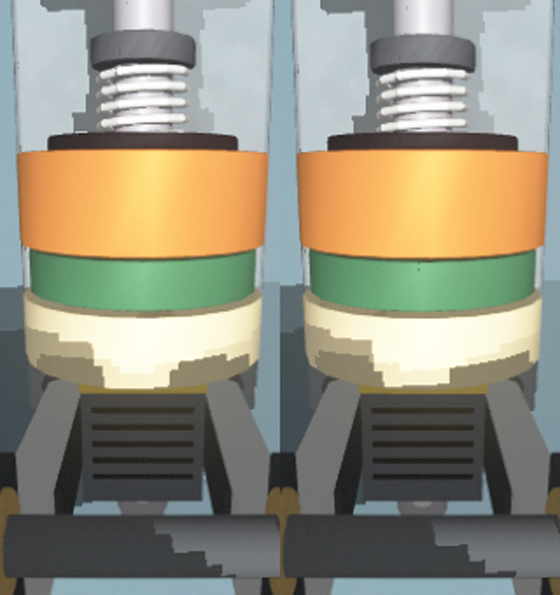

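Emit:
{"name": "jog_arm", "arguments": {
  "targets": [
    [[0,0,0],[0,0.0003,0],0.1],
    [[0,0,0],[0,0.0006,0],0.1],
    [[0,0,0],[0.0001,0.0009,0],0.1],
    [[0,0,0],[0.0001,0.0012,0],0.1],
    [[0,0,0],[0.0001,0.0014,0],0.1],
    [[0,0,0],[0.0001,0.0014,0],0.1],
    [[0,0,0],[0.0001,0.0014,0],0.1],
    [[0,0,0],[0.0001,0.0014,0],0.1]
  ]
}}

```text
time: 21.0
tcp_pos: [0.6229, 0.133, 0.0984]
tool_rot: [[-0.001, 0.064, 0.998], [-0.002, 0.998, -0.064], [-1.0, -0.002, -0.001]]
ft_force: [-1.0, -5.1, -0.7]
width: 0.36
```

```bash
python3 snap.py 16 wrist; python3 -c "
from h import *
a=L('wrist11.pkl')['color'];b=L('wrist16.pkl')['color']
i=np.hstack([a[60:400,240:400],b[60:400,240:400]])[:,:,::-1]
cv2.imwrite('pics/cmp16.png',cv2.resize(i,None,fx=1.75,fy=1.75,interpolation=2))"
```

```text
21.05 [0.6229 0.1329 0.0984] jaw -0.0642 [[-0.0011, 0.0641, 0.9979], [-0.0016, 0.9979, -0.0641], [-1.0, -0.0016, -0.001]] [ 0.51 -5.65 -1.25] [-0.96  0.03  0.02] 0.35841913926481256 0.0011682508277647558
```

View pics/cmp16.png

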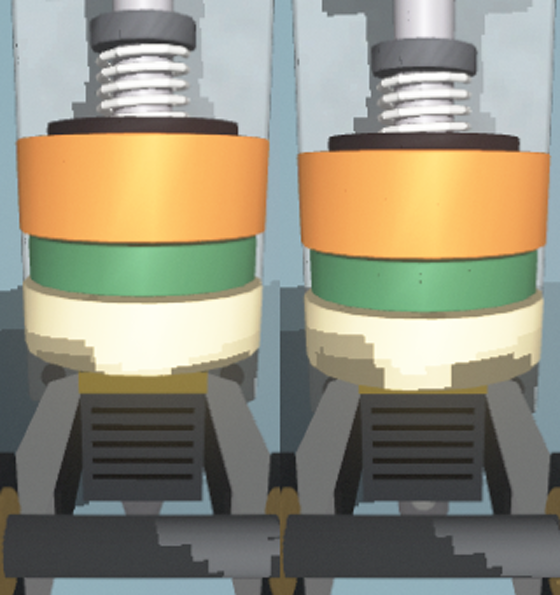

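Fz dropped, so the ball no longer lifts the collar, and Fy of -5.6 N matches the roll spring at about 3 mm. A rounded bump shows behind the collar. As a tug test, I'll back off a little.

Emit:
{"name": "jog_arm", "arguments": {
  "targets": [
    [[0,0,0],[0,-0.0004,0],0.1],
    [[0,0,0],[-0.0001,-0.0008,0],0.1],
    [[0,0,0],[-0.0001,-0.0012,0],0.1],
    [[0,0,0],[-0.0001,-0.0016,0],0.1],
    [[0,0,0],[-0.0001,-0.0016,0],0.1],
    [[0,0,0],[-0.0001,-0.0016,0],0.1],
    [[0,0,0],[-0.0001,-0.0016,0],0.1],
    [[0,0,0],[-0.0001,-0.0016,0],0.1]
  ]
}}

```text
time: 22.05
tcp_pos: [0.6231, 0.1324, 0.0989]
tool_rot: [[-0.0, 0.064, 0.998], [0.0, 0.998, -0.064], [-1.0, 0.0, -0.0]]
ft_force: [-1.4, -3.1, 0.2]
width: 0.359
```

```bash
python3 snap.py 17 wrist
```

```text
22.1 [0.6231 0.1324 0.0989] jaw -0.064 [[-0.0, 0.0639, 0.998], [0.0002, 0.998, -0.0639], [-1.0, 0.0002, -0.0]] [-1.24 -3.64 -0.27] [-0.63  0.04 -0.06] 0.3591114450778982 0.0017478691193777611
```

Emit:
{"name": "jog_arm", "arguments": {
  "targets": [
    [[0,0,0],[0,-0.0003,0],0.1],
    [[0,0,0],[-0.0001,-0.0006,0],0.1],
    [[0,0,0],[-0.0001,-0.001,0],0.1],
    [[0,0,0],[-0.0001,-0.001,0],0.1],
    [[0,0,0],[-0.0001,-0.001,0],0.1],
    [[0,0,0],[-0.0001,-0.001,0],0.1],
    [[0,0,0],[-0.0001,-0.001,0],0.1],
    [[0,0,0],[-0.0001,-0.001,0],0.1]
  ]
}}

```text
time: 23.1
tcp_pos: [0.6231, 0.1317, 0.0989]
tool_rot: [[0.0, 0.064, 0.998], [0.001, 0.998, -0.064], [-1.0, 0.001, 0.0]]
ft_force: [-0.4, 2.3, -1.6]
width: 0.361
```

```bash
python3 snap.py 18 wrist
```

```text
23.15 [0.6231 0.1317 0.0989] jaw -0.0639 [[0.0003, 0.0639, 0.998], [0.0007, 0.998, -0.0639], [-1.0, 0.0007, 0.0002]] [ 0.67  1.62 -1.37] [ 0.31 -0.07 -0.01] 0.3602245345284771 0.0017733403868813863
```

On backing off, the force turned to +2 N, so the ball holds the collar from behind. Next I release it and lift straight up. The first rows open the fingers in place.

Emit:
{"name": "jog_arm", "arguments": {
  "targets": [
    [[0,0,0],[0,0.0003,0],0.1],
    [[0,0,0],[0,0.0003,0],0.45],
    [[0,0,0],[0,0.0003,0],0.6],
    [[0,0,0],[0,0.0003,0],0.6],
    [[0,0,0],[0,0.0003,0],0.6],
    [[0,0,0],[0,0.0003,0],0.6],
    [[0,0,0],[0,0.0003,0],0.6],
    [[0,0,0],[0,0.0003,0],0.6]
  ]
}}

```text
time: 24.15
tcp_pos: [0.623, 0.1316, 0.0988]
tool_rot: [[-0.0, 0.064, 0.998], [-0.0, 0.998, -0.064], [-1.0, -0.0, -0.0]]
ft_force: [0.1, 0.0, -1.0]
width: 0.604
```

```bash
python3 snap.py 19 wrist; python3 -c "
from h import *
a=L('wrist18.pkl')['color'];b=L('wrist19.pkl')['color']
i=np.hstack([a[60:400,240:400],b[60:400,240:400]])[:,:,::-1]
cv2.imwrite('pics/cmp19.png',cv2.resize(i,None,fx=1.75,fy=1.75,interpolation=2))"
```

```text
24.2 [0.623  0.1315 0.0988] jaw -0.064 [[-0.0, 0.064, 0.998], [-0.0, 0.998, -0.064], [-1.0, -0.0, -0.0]] [ 0.39 -0.12  0.02] [-0.07 -0.09 -0.05] 0.6000453383695592 0.0016304504962982077
```

View pics/cmp19.png

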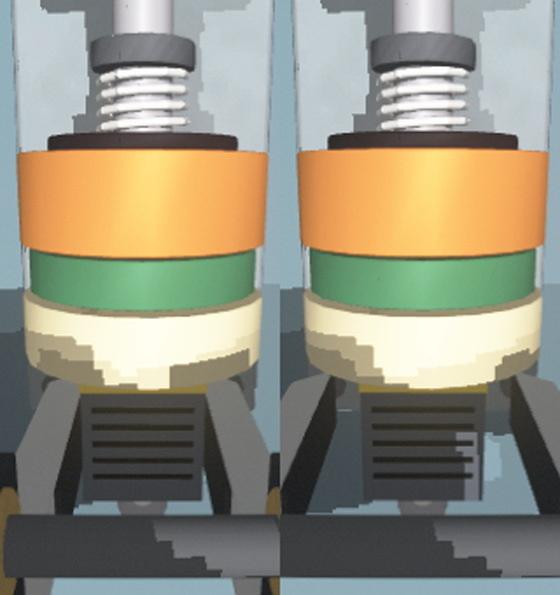

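The fingers are clear on both sides, and neither the collar nor the rolls moved when I let go. I'll lift straight up, then back away.

Emit:
{"name": "jog_arm", "arguments": {
  "targets": [
    [[0,0,0],[0,0,0.01],0.6],
    [[0,0,0],[0,0,0.03],0.6],
    [[0,0,0],[0,0,0.06],0.6],
    [[0,0,0],[0,-0.02,0.09],0.6],
    [[0,0,0],[0,-0.06,0.1],0.6],
    [[0,0,0],[0,-0.1,0.1],0.6],
    [[0,0,0],[0,-0.1,0.1],0.6],
    [[0,0,0],[0,-0.1,0.1],0.6]
  ]
}}

```text
time: 25.2
tcp_pos: [0.6234, 0.0319, 0.2]
tool_rot: [[0.001, 0.064, 0.998], [0.001, 0.998, -0.064], [-1.0, 0.001, 0.001]]
ft_force: [0.2, -0.2, 0.1]
width: 0.602
```

```bash
python3 snap.py 20 wrist,scene,side; python3 -c "
from h import *
s=L('wrist20.pkl')
crop(s,'pics/w20c.png',240,20,160,240,2.5)
crop(L('scene20.pkl'),'pics/a20.png',330,240,130,100,6)"
```

```text
25.35 [0.6231 0.0328 0.1991] jaw -0.0625 [[0.0002, 0.0625, 0.998], [0.0003, 0.998, -0.0625], [-1.0, 0.0003, 0.0002]] [0.1  0.27 0.51] [-0.03 -0.02  0.02] 0.5997781150684572 0.0056743187511492
```

View pics/wrist20.png

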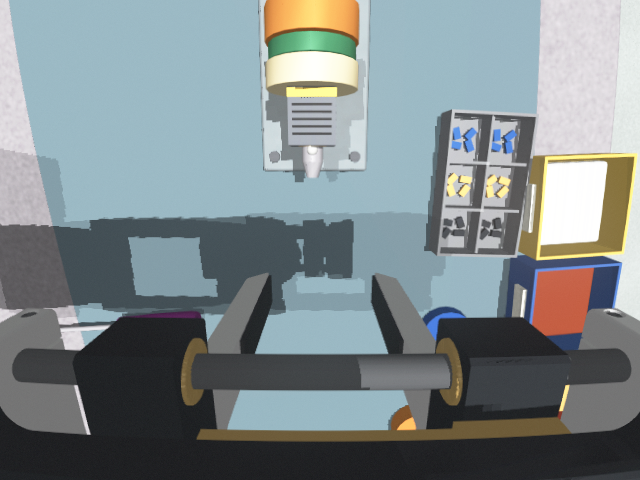

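View pics/w20c.png

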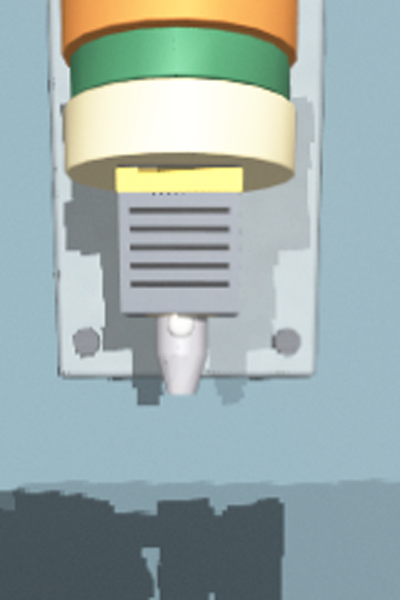

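View pics/a20.png

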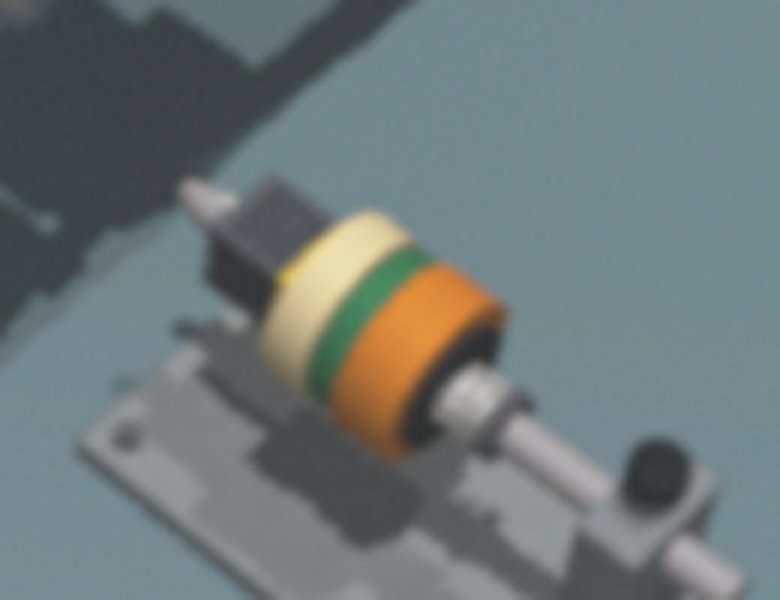

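The ball stands out behind the collar at about (312,150), and the yellow end is against the cream roll. I'll check the depth before handing in.

```bash
python3 - <<'E'
from h import *
s=L("wrist20.pkl");q=lambda x,y,z:onz(s,(240+x/2.5,20+y/2.5),z)
tip=q(183,394,.110);ball=q(181,323,.1195)
r=(q(120,314,.127)+q(240,314,.127))/2;f=(q(116,168,.127)+q(243,168,.127))/2
print("tip",tip,"rear in",np.linalg.norm((r-tip)[:2]),"front in",np.linalg.norm((f-tip)[:2]),"ball in",np.linalg.norm((ball-tip)[:2]))
a,b=L("wrist3.pkl"),s
# spring: scene cam compare before/after
for t in("scene0","scene20"): crop(L(t+".pkl"),f"pics/{t}sp.png",370,270,80,60,8)
A=cv2.imread("pics/scene0sp.png");B=cv2.imread("pics/scene20sp.png");cv2.imwrite("pics/sp.png",cv2.resize(np.hstack([A,B]),(800,300)))
E
```

```text
tip [0.62174186 0.08901853 0.11      ] rear in 0.023818336067070685 front in 0.0634770071599926 ball in 0.021427791916816052
```

View pics/sp.png

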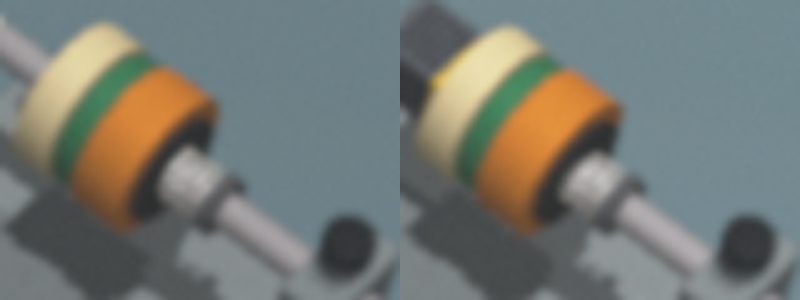

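The rear face is 23.8 mm in (24 nominal) and the front 63.5 mm in. With the rolls' free face at 62 mm, they are pushed back about 1.5 to 2 mm. I'm handing in.

```bash
python3 -c "
from bench import manip
print(manip.finish_job())"
```

```text
the job is handed in; nothing more can be done
None
```

The collar is on the bar with its yellow end against the rolls and the ball out behind it. I released it, backed the gripper away and handed the job in at about 25 s. `finish_job` reports no verdict, so success rests on my own checks.

**Forces:** The highest reading was about 8 N, while the collar was lifting the ball in. These were readings at the end of each move, not a continuous record. After the click I pulled the collar back gently, and the ball held it from behind with about 2 N.

**Final pictures:** The ball is visible behind the collar.

| Measured in from the bar's end | Picture | Nominal |
|---|---|---|
| Collar rear face | 23.8 mm | 24 mm |
| Collar front face | 63.5 mm | 64 mm |
| Ball | 21.4 mm | 21 mm |

- **Rolls:** This puts them about 1.5–2 mm back, inside the 1–4.5 mm allowed. The cameras are only good to about 2 mm, so I treat this as an estimate.
- **Release:** Nothing visibly moved when the fingers opened.

**Other checks:**
- Before release the sideways force was a few newtons higher or lower at nearly the same position, depending on the direction of travel. I put that down to friction and noise in the readings.
- I did not measure the other bench items again. The arm passed well clear of them, and no contact force showed.

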